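# Unstack the specimen containers into their holders

### The job

Four closed specimen containers (long wooden box, round tin, square box, small jar) have been left in one stack on the preparation table. Take the stack apart from the top and set each container upright in the wooden holder whose recess has its own shape and size, fully down on the holder's floor inside the lip, with the long and the square box squared up to their holders. Never tip a container over on the way.

Things in the scene. Friction and masses are not known exactly. Their poses are not given: they have to be found in the camera images.
- long_box: closed pale wooden box 140 x 62 x 36 mm high with a thin dark seam, about 0.22 kg, at the bottom of the stack, lying on the table. Origin: centre of its underside; x along its 140 mm length, y across its 62 mm width, z up
- tin: round metal tin, 56 mm diameter, 34 mm high, about 0.12 kg, upright on the middle of the long box. Origin: centre of its underside, z up
- square_box: white plastic box 38 x 38 mm, 36 mm high, about 0.06 kg, upright on the tin. Origin: centre of its underside; x and y along its sides, z up
- jar: small round amber jar with a black cap, 26 mm diameter, 40 mm high, about 0.035 kg, upright on the square box at the top of the stack. Origin: centre of its underside, z up
- long_holder: pale wooden holder with a rectangular recess 160 x 82 mm, outside 172 x 94 mm. Floor 5 mm thick, lip 6 mm wide and 6 mm high above the floor (rim 11 mm over the table). Fixed to the table. Origin: centre of the underside, z up, x along the 160 mm side
- square_holder: pale wooden holder with a square recess 58 x 58 mm, outside 70 x 70 mm. Floor 5 mm thick, lip 6 mm wide and 6 mm high above the floor (rim 11 mm over the table). Fixed to the table. Origin: centre of the underside, z up, x and y along its sides
- tin_holder: pale wooden holder with the larger round recess, 76 mm diameter, outside 88 mm. Floor 5 mm thick, lip 6 mm wide and 6 mm high above the floor (rim 11 mm over the table). Fixed to the table. Origin: centre of the underside, z up
- jar_holder: pale wooden holder with the smaller round recess, 46 mm diameter, outside 58 mm. Floor 5 mm thick, lip 6 mm wide and 6 mm high above the floor (rim 11 mm over the table). Fixed to the table. Origin: centre of the underside, z up

How it is judged:
By the outcome, as a careful person would: the job done as asked, in the order asked, and still so for the second after the job is handed in, with the robot touching nothing.
It also fails if it takes over 120 s, if anything falls off the work surface, if the arm or the gripper's body presses on something with over 40 N, if the wrist force passes 120 N, or if a joint passes its speed limit or range.

### The arm

A 7-joint arm with a two-finger parallel gripper is mounted at the origin on the work surface. World frame = base frame: x ahead of the robot, y to its left, z up, the work surface at z = 0. Lengths are in m, angles in rad, forces in N, time in s.
With the tool pointing down it reaches from about 0.425 to 0.925 m from the base axis. Payload 6.8 kg.
Tool frame: the origin (TCP) lies on the centre line of the jaws, within the pads' length; the fingertips stand 14 mm ahead of it and the grasp point (between the pads) lies 5 mm behind it (ctrl.tip_reach is the distance from the TCP to the fingertips, in m); z points along the fingers, y is the line along which they close (so a half turn about z gives the same grasp; the last joint's range is limited). The gripper opens to 85 mm and grips with 20 to 120 N. Pads are 22 mm wide; open, the fingers measure 114 mm over their backs; the gripper's body (76 mm by 85 mm) begins 54 mm behind the grasp point. The pads swing forward as they close: fully open they stand 13 mm farther back than shut.
Start: joints at [-1.347, 0.477, 0.022, 1.555, -0.011, 1.109, -0.083], TCP at [0.22, 0.638, 0.245] pointing down, gripper open.
Joint ranges: [-2.96, 2.96], [-0.34, 2.1], [-1.41, 1.46], [0.24, 2.44], [-1.37, 4.51], [0.17, 1.92], [-2.96, 2.96]. Speed limits (rad/s): [2.39, 2.39, 3.14, 3.14, 3.14, 3.14, 3.14].

### API

Orientations are given as a 3x3 rotation matrix whose columns are the frame's x, y, z axes.
In Python, from station import ctrl, cams gives the robot as it stands.
- The arm moves only by the shell command python3 -m creep 'ROWS'. ROWS is rows parted by semicolons, their numbers by spaces, 1 to 20 of them, each of 7 numbers: dx, dy, dz in m, then a rotation vector rx, ry, rz in rad, then the opening from 0.0 (shut) to 1.0 (fully open); each row shifts and turns the commanded pose from where the row before left it, along the tool's axes as they then stand; what a row does not reach is not made up. A row lasts 1/12 s, in which the tool goes at most 0.0417 m and 0.125 rad, less where a joint would pass 70% of its speed; a pose out of reach is approached as far as the arm can. The fingers move at their own pace and stop on an object; the grip force is fixed at half the most. Time passes only in rows, so rows that do not move let the fingers close. It prints the time, the measured TCP pose, the force, the opening and the grip force at its end.
- ctrl.get_state(): the state, without advancing time (a new reading comes with each control period).
- cams.read_camera(name): name is "scene" or "top"; returns a dict with "img" (400x640x3 uint8, red, green, blue), "fx", "fy", "cx", "cy" (pixels), "T" (4x4, takes a point from camera to world coordinates). Camera axes: x right, y up, looking along -z (the intrinsics and any distortion apply to the point x, -y, -z); pixel columns grow to the right and rows downward; lengths in m; the calibration is good to about 2 mm. A picture is of the moment at which its call begins. There is no depth.
- ctrl.hand_in(): hands the job in; it is judged then, once.
The state is a dict: "t": time; "qpos": joint angles; "dq": joint speeds; "joint_torque": joint torques, N m; "eef_pos": TCP position; "eef_rot": TCP orientation; "force": force on the tool from outside, world axes, zero at the start; "wrist_torque": the same for the moment, N m; "opening": opening from 0.0 (shut) to 1.0 (fully open); "gripper_force": force on a finger pad.
Only numpy, scipy, OpenCV 4.12 (cv2) and the standard library are available. Lean on these libraries where they do the work, as an engineer would, in place of code of your own. Each camera call takes 0.05 s, during which the arm holds its last target. There are 200 camera calls.

## Working session

There is one attempt and no reset: what is moved stays moved. The work goes in short steps, Python scripts to look and compute and a shell command to move; the robot and the scene stay as the last step left them, time stands still between calls to the robot, and variables do not carry over. Pictures are saved under pics/ and viewed, at most 14 in all, crops included, and the job is handed in when it is done.

```bash
ls; mkdir -p pics; python3 - <<'E'
from station import ctrl,cams
import cv2,numpy as np
for n in("scene","top"):
    c=cams.read_camera(n); cv2.imwrite(f"pics/{n}0.png",c["img"][:,:,::-1])
    print(n,{k:v for k,v in c.items() if k not in("img",)})
s=ctrl.get_state(); print(s["t"],s["eef_pos"],s["eef_rot"],s["opening"],s["force"])
E
```

```text
pics
scene {'fx': 386.8808047452174, 'fy': 386.8808047452174, 'cx': 321.02315483758696, 'cy': 201.97549226418386, 'T': array([[ 0.8660135 , -0.34060179,  0.36607517,  0.83163279],
       [ 0.50001859,  0.59198779, -0.63208534, -0.56660191],
       [-0.00142263,  0.73043882,  0.68297665,  0.69136966],
       [ 0.        ,  0.        ,  0.        ,  1.        ]])}
top {'fx': 512.9959149366479, 'fy': 512.9959149366479, 'cx': 318.8954261770114, 'cy': 188.62261510982992, 'T': array([[-0.02505928,  0.99328955, -0.11290665,  0.39314253],
       [-0.99966896, -0.02423976,  0.00862557,  0.01006354],
       [ 0.00583086,  0.11308542,  0.99356816,  1.35645924],
       [ 0.        ,  0.        ,  0.        ,  1.        ]])}
0.1 [0.21972304 0.63769213 0.24443495] [[-9.45463587e-01  3.25727543e-01 -4.16690424e-04]
 [ 3.25727783e-01  9.45462225e-01 -1.60979617e-03]
 [-1.30389897e-04 -1.65773131e-03 -9.99998617e-01]] 0.9999923909846216 [ 0.06037038 -0.85131981 -1.17678498]
```

View pics/scene0.png

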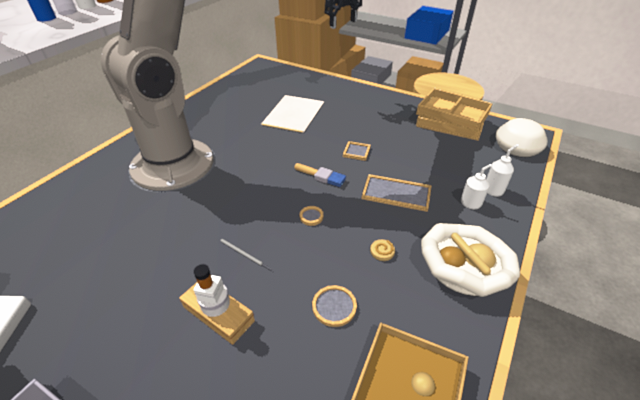

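View pics/top0.png

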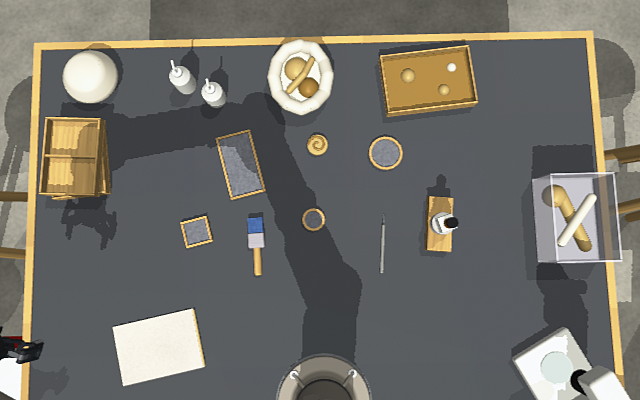

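The scene view shows the stack at about (212,300) and the holders: tin (335,306), jar (311,215), long (397,192), square (357,150). In the top view the stack is at (440,224), tin holder (386,153), jar holder (313,219), long holder (241,165) and square holder (196,231). I'll enlarge crops of these next.

```bash
python3 - <<'E'
import cv2,numpy as np
t=cv2.imread("pics/top0.png"); s=cv2.imread("pics/scene0.png")
R=lambda im,x,y,w,h,k:cv2.resize(im[y:y+h,x:x+w],None,fx=k,fy=k,interpolation=cv2.INTER_CUBIC)
def grid(im,x,y,k,st=10):
    for c in range(0,im.shape[1],st*k):
        cv2.line(im,(c,0),(c,6),(0,255,0),1); cv2.putText(im,str(x+c//k),(c+1,16),0,.35,(0,255,0),1)
    for r in range(0,im.shape[0],st*k):
        cv2.line(im,(0,r),(6,r),(0,255,0),1); cv2.putText(im,str(y+r//k),(8,r+4),0,.35,(0,255,0),1)
    return im
cv2.imwrite("pics/a.png",np.hstack([grid(R(t,410,160,60,100,6),410,160,6),grid(R(s,170,250,70,100,6),170,250,6)]))
cv2.imwrite("pics/b.png",grid(R(t,170,120,160,140,5),170,120,5)[:600])
cv2.imwrite("pics/c.png",grid(R(s,290,130,150,110,5),290,130,5))
a=grid(R(t,360,130,55,50,7),360,130,7); b=grid(R(s,305,278,57,56,7),305,278,7)
a=cv2.copyMakeBorder(a,0,b.shape[0]-a.shape[0],0,0,0); cv2.imwrite("pics/d.png",np.hstack([a,b]))
E
```

```text
(no output)
```

View pics/a.png

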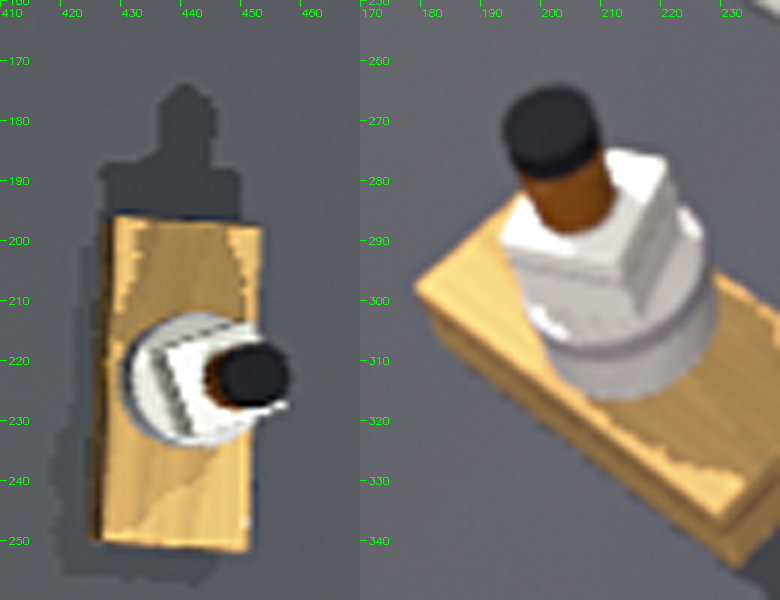

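View pics/b.png

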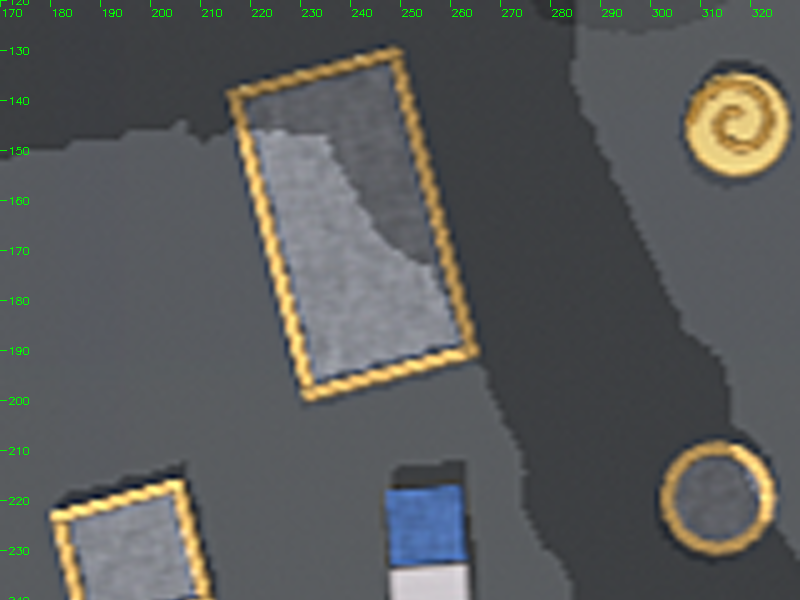

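View pics/c.png

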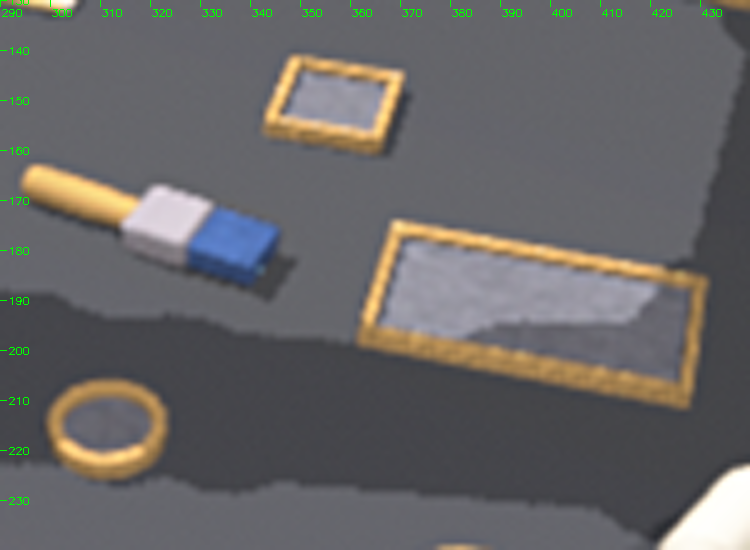

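View pics/d.png

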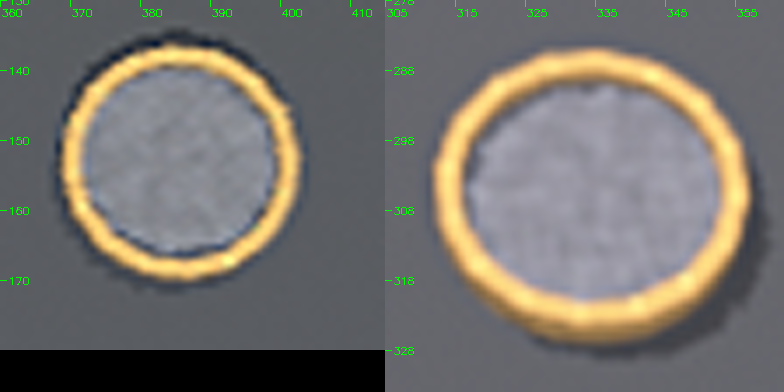

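Readings, before a half-pixel crop correction:
- **Long box:** top-view corners at (428.8,196.2), (453.7,198), (451.3,251.7), (426.8,250.2); scene corners at (179,297.8) and (229.5,336.3).
- **Tin:** top face centre at (441.5,223.1).
- **Square box:** scene corners at (220.8,276.7), (193.3,289.7), (212,294.2).
- **Jar cap:** (452.8,222.7) in the top view and (201.7,270) in the scene view.

Holder rims are read the same way, and I'll triangulate them all.

```bash
cat >h.py <<'E'
import numpy as np
from station import ctrl,cams
C={n:{k:v for k,v in cams.read_camera(n).items()} for n in("scene","top")}
def ray(n,uv):
    c=C[n]; d=np.array([(uv[0]-c["cx"])/c["fx"],-(uv[1]-c["cy"])/c["fy"],-1.]); d=c["T"][:3,:3]@d
    return c["T"][:3,3],d/np.linalg.norm(d)
def atz(n,uv,z):
    o,d=ray(n,uv); return o+d*(z-o[2])/d[2]
def tri(top,sc):
    A=np.zeros((3,3));b=np.zeros(3);R=[ray("top",top),ray("scene",sc)]
    for o,d in R: P=np.eye(3)-np.outer(d,d);A+=P;b+=P@o
    p=np.linalg.solve(A,b); return p,[np.linalg.norm(np.cross(p-o,d)) for o,d in R]
E
python3 - <<'E'
from h import *
np.set_printoptions(precision=4,suppress=True)
s=-.42
f=lambda a,b:tri(np.array(a)+s,np.array(b)+s)
print("tinH",f((385.9,153.1),(334.6,305.1)))
print("jarH",f((313.5,219.4),(311.5,214.6)))
def q(name,T,S,z):
    P=[f(a,b)[0] for a,b in zip(T,S)]; print(name,"z",[round(p[2],4) for p in P],"mean",np.mean(P,0))
    for n,X in(("top",T),("scene",S)):
        X=np.array([atz(n,np.array(x)+s,z)[:2] for x in X])
        e=[X[(i+1)%4]-X[i] for i in range(4)]
        print(n,X.mean(0),"len",[round(np.linalg.norm(v),4) for v in e],"ang",[round(np.degrees(np.arctan2(v[1],v[0])),1) for v in e])
q("longH",[(215.6,138.4),(250.2,129.6),(265.4,190.6),(231.2,200)],[(368.8,174.2),(431.4,185.4),(427.6,207.6),(362,196.6)][0:0] or [(368.8+62.6,185.4),(427.6,207.6),(362,196.6),(368.8,174.2)],.011)
q("sqH",[(180.4,223),(206.6,216),(213.4,242.4),(187.4,248.4)],[(370.6,144.4),(366.4,158.6),(343,155.4),(348.4,141.4)],.011)
T=[(428.8,196.2),(453.7,198),(451.3,251.7),(426.8,250.2)]
X=np.array([atz("top",np.array(x)+s,.036)[:2] for x in T]);print("box",X,X.mean(0))
for i in range(4): v=X[(i+1)%4]-X[i];print(np.linalg.norm(v),np.degrees(np.arctan2(v[1],v[0])))
print("box corner tri",f(T[3],(179,297.8)),f(T[2],(229.5,336.3)))
print("box scene",[atz("scene",np.array(x)+s,.036) for x in((179,297.8),(229.5,336.3))])
print("tin top .070",atz("top",np.array((441.5,223.1))+s,.07))
S=[(220.8,276.7),(212,294.2),(193.3,289.7)]
X=np.array([atz("scene",np.array(x)+s,.106)[:2] for x in S]);print("sq",X,(X[0]+X[2])/2,[np.degrees(np.arctan2(*(X[i+1]-X[i])[::-1])) for i in(0,1)],[np.linalg.norm(X[i+1]-X[i]) for i in(0,1)])
print("sq br corner", f((458,227.3),(212,294.2)),atz("top",np.array((458,227.3))+s,.106))
print("jar cap",f((452.8,222.7),(201.7,270)),atz("top",np.array((452.8,222.7))+s,.146),atz("scene",np.array((201.7,270))+s,.146))
E
```

```text
tinH (array([ 0.6391, -0.182 ,  0.0057]), [np.float64(8.599968302676068e-05), np.float64(8.599968302684258e-05)])
jarH (array([0.4662, 0.0154, 0.0075]), [np.float64(0.0004075046812490667), np.float64(0.00040750468124907597)])
longH z [np.float64(0.0084), np.float64(0.0125), np.float64(0.0055), np.float64(0.0089)] mean [0.6172 0.2058 0.0088]
top [0.6168 0.2055] len [np.float64(0.0949), np.float64(0.1694), np.float64(0.093), np.float64(0.1709)] ang [np.float64(-76.8), np.float64(-166.9), np.float64(104.1), np.float64(13.7)]
scene [0.6181 0.2035] len [np.float64(0.0908), np.float64(0.1685), np.float64(0.0966), np.float64(0.1716)] ang [np.float64(-77.7), np.float64(-164.4), np.float64(104.3), np.float64(13.7)]
sqH z [np.float64(0.0099), np.float64(0.0057), np.float64(0.0029), np.float64(0.0093)] mean [0.4409 0.322  0.007 ]
top [0.4399 0.3206] len [np.float64(0.0704), np.float64(0.0715), np.float64(0.069), np.float64(0.069)] ang [np.float64(-76.3), np.float64(-165.7), np.float64(101.6), np.float64(15.6)]
scene [0.444  0.3176] len [np.float64(0.0749), np.float64(0.0697), np.float64(0.0755)
[... 531 characters left out ...]
46175663373134), np.float64(0.049146175663373225)])
box scene [array([ 0.3751, -0.3371,  0.036 ]), array([ 0.5136, -0.3506,  0.036 ])]
tin top .070 [ 0.4459 -0.3054  0.07  ]
sq [[ 0.4575 -0.2904]
 [ 0.469  -0.3271]
 [ 0.4337 -0.3366]] [ 0.4456 -0.3135] [np.float64(-72.63120687337265), np.float64(-164.91691739708844)] [np.float64(0.03850063897328196), np.float64(0.03658024547300782)]
sq br corner (array([ 0.4451, -0.3296,  0.0883]), [np.float64(0.015897769141119827), np.float64(0.01589776914111996)]) [ 0.4332 -0.3363  0.106 ]
jar cap (array([ 0.4432, -0.314 ,  0.1438]), [np.float64(0.0001041879228305337), np.float64(0.00010418792283042113)]) [ 0.4431 -0.3135  0.146 ] [ 0.4448 -0.3149  0.146 ]
```

Two-view heights agree with the text: the jar top is at about 0.144 and the rims at about 0.006–0.012 m.

| Item | Position (x, y) | Yaw |
|---|---|---|
| Jar | (0.444,-0.314) | – |
| Square box | (0.4455,-0.3135) | about 16.5° |
| Tin | (0.446,-0.307) | – |
| Long box | (0.445,-0.311) | -5.3° |

First I'll turn the tool in place.

```bash
cat >go.py <<'E'
import sys,numpy as np
from scipy.spatial.transform import Rotation as R
from station import ctrl
s=ctrl.get_state(); p=s["eef_pos"]; M=s["eef_rot"]
print("t",round(s["t"],2),"p",p.round(4),"q",s["qpos"].round(2) if hasattr(s["qpos"],"round") else s["qpos"],"open",round(s["opening"],3))
ph=np.degrees(np.arctan2(M[1,1],M[0,1])); print("phi",ph.round(2),"tilt",M[:2,2].round(4),"tip",ctrl.tip_reach)
# args: x y z [phi] triples chained
a=[float(v) for v in sys.argv[1:]]
for i in range(0,len(a),3):
    d=M.T@(np.array(a[i:i+3])-p); print("tool delta",d.round(4),"rows",np.ceil(np.linalg.norm(d)/.04)); p=np.array(a[i:i+3])
E
python3 -m creep '0 0 0 0 0 .12 1;0 0 0 0 0 .12 1;0 0 0 0 0 .12 1;0 0 0 0 0 .12 1;0 0 0 0 0 .12 1;0 0 0 0 0 .12 1;0 0 0 0 0 .12 1;0 0 0 0 0 .12 1;0 0 0 0 0 .12 1;0 0 0 0 0 .12 1;0 0 0 0 0 .12 1;0 0 0 0 0 .12 1;0 0 0 0 0 .12 1;0 0 0 0 0 .12 1;0 0 0 0 0 .12 1;0 0 0 0 0 .12 1;0 0 0 0 0 .12 1;0 0 0 0 0 .12 1;0 0 0 0 0 .12 1;0 0 0 0 0 .12 1'; python3 go.py .52 .25 .23  .444 -.314 .23 .444 -.314 .131
```

```text
t: 1.87
eef_pos: [0.2197, 0.6381, 0.2451]
eef_rot: [[0.919, 0.393, -0.0], [0.393, -0.919, -0.0], [-0.0, 0.0, -1.0]]
force: [0.5, 0.1, 0.4]
opening: 1.003
gripper_force: 0.0
t 1.87 p [0.2197 0.6381 0.2451] q [-1.72  0.53  0.56  1.58 -0.3   1.12 -2.25] open 1.003
phi -66.85 tilt [-0.0002 -0.0003] tip 0.014
tool delta [0.1236 0.4749 0.0151] rows 13.0
tool delta [-2.916e-01  4.887e-01  2.000e-04] rows 15.0
tool delta [ 0.    -0.     0.099] rows 3.0
```

```bash
python3 -m creep '.009 .034 .001 0 0 0 1;.009 .034 .001 0 0 0 1;.009 .034 .001 0 0 0 1;.009 .034 .001 0 0 0 1;.009 .034 .001 0 0 0 1;.009 .034 .001 0 0 0 1;.009 .034 .001 0 0 0 1;.009 .034 .001 0 0 0 1;.009 .034 .001 0 0 0 1;.009 .034 .001 0 0 0 1;.009 .034 .001 0 0 0 1;.009 .034 .001 0 0 0 1;.009 .034 .001 0 0 0 1;.009 .034 .001 0 0 0 1'; python3 go.py .444 -.314 .23
```

```text
t: 3.03
eef_pos: [0.5258, 0.2505, 0.2313]
eef_rot: [[0.917, 0.399, -0.0], [0.399, -0.917, 0.0], [-0.0, -0.0, -1.0]]
force: [0.5, 0.6, -1.0]
opening: 0.997
gripper_force: 0.0
t 3.03 p [0.5258 0.2505 0.2313] q [-1.07  0.4   0.67  1.83 -0.29  1.01 -1.44] open 0.997
phi -66.5 tilt [-0.0002  0.0003] tip 0.014
tool delta [-0.3001  0.485   0.0011] rows 15.0
```

```bash
python3 -m creep '-.02 .0323 0 0 0 0 1;-.02 .0323 0 0 0 0 1;-.02 .0323 0 0 0 0 1;-.02 .0323 0 0 0 0 1;-.02 .0323 0 0 0 0 1;-.02 .0323 0 0 0 0 1;-.02 .0323 0 0 0 0 1;-.02 .0323 0 0 0 0 1;-.02 .0323 0 0 0 0 1;-.02 .0323 0 0 0 0 1;-.02 .0323 0 0 0 0 1;-.02 .0323 0 0 0 0 1;-.02 .0323 0 0 0 0 1;-.02 .0323 0 0 0 0 1;-.02 .0323 0 0 0 0 1;0 0 0 0 0 0 1'; python3 go.py .444 -.314 .131
```

```text
t: 4.37
eef_pos: [0.4396, -0.3205, 0.2323]
eef_rot: [[0.921, 0.389, 0.0], [0.389, -0.921, -0.005], [-0.002, 0.005, -1.0]]
force: [-0.8, -1.3, 1.2]
opening: 0.998
gripper_force: 0.0
t 4.37 p [ 0.4396 -0.3205  0.2323] q [-0.16  0.36  0.86  1.93 -0.32  0.99 -0.33] open 0.998
phi -67.13 tilt [ 0.0005 -0.0053] tip 0.014
tool delta [ 0.0067 -0.0047  0.1012] rows 3.0
```

```bash
python3 -m creep '.003 -.002 .02 0 0 0 1;.003 -.002 .02 0 0 0 1;0 0 0 0 0 0 1;0 0 0 0 0 0 1'; python3 go.py .444 -.314 .131;  python3 - <<'E'
from h import *
import cv2
R=lambda im,x,y,w,h,k:cv2.resize(im[y:y+h,x:x+w],None,fx=k,fy=k,interpolation=cv2.INTER_CUBIC)
a=R(C["top"]["img"],400,170,80,100,5);b=R(C["scene"]["img"],165,230,80,100,5)
cv2.imwrite("pics/e.png",np.hstack([a,b])[:,:,::-1])
E
```

```text
t: 4.7
eef_pos: [0.4463, -0.3054, 0.1908]
eef_rot: [[0.917, 0.399, -0.002], [0.399, -0.917, 0.001], [-0.002, -0.002, -1.0]]
force: [0.9, 0.3, -0.2]
opening: 0.999
gripper_force: 0.0
t 4.7 p [ 0.4463 -0.3054  0.1908] q [-0.15  0.41  0.81  1.97 -0.38  0.92 -0.3 ] open 0.999
phi -66.5 tilt [-0.0023  0.0008] tip 0.014
tool delta [-0.0054  0.007   0.0598] rows 2.0
```

View pics/e.png

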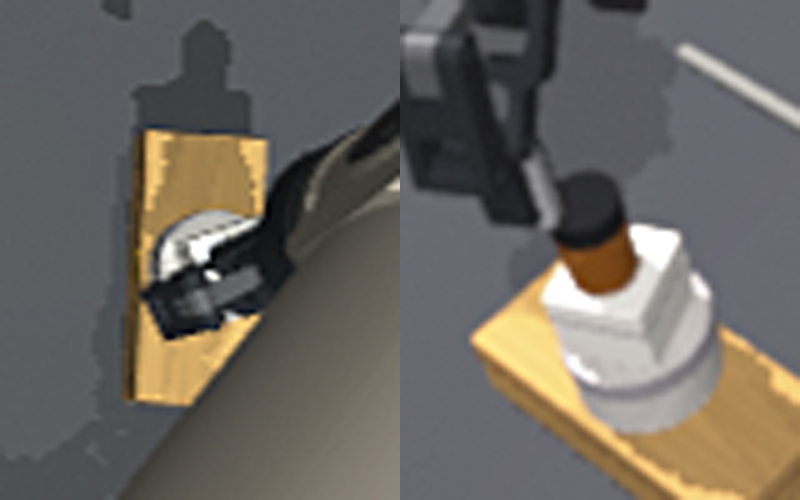

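The crop shows the gripper above the jar at crop pixel (590,210) in the scene half. The stack is undisturbed, and there is no contact. I'll correct sideways and descend.

```bash
python3 -m creep '-.0054 .007 0 0 0 0 1;0 0 .03 0 0 0 1;0 0 .03 0 0 0 1;0 0 0 0 0 0 1;0 0 0 0 0 0 1;0 0 0 0 0 0 1'; python3 go.py .444 -.314 .131
```

```text
t: 5.3
eef_pos: [0.4452, -0.3157, 0.1329]
eef_rot: [[0.917, 0.398, 0.001], [0.398, -0.917, -0.001], [0.001, 0.002, -1.0]]
force: [0.4, -0.9, 0.4]
opening: 1.002
gripper_force: 0.0
t 5.3 p [ 0.4452 -0.3157  0.1329] q [-0.07  0.5   0.74  2.   -0.47  0.81 -0.21] open 1.002
phi -66.55 tilt [ 0.0015 -0.0012] tip 0.014
tool delta [-0.0004 -0.0021  0.0019] rows 1.0
```

```bash
python3 -m creep '0 -.0015 .001 0 0 0 .6;0 0 0 0 0 0 .4;0 0 0 0 0 0 .3;0 0 0 0 0 0 .2;0 0 0 0 0 0 0;0 0 0 0 0 0 0;0 0 0 0 0 0 0;0 0 0 0 0 0 0;0 0 0 0 0 0 0'; python3 go.py
```

```text
t: 6.05
eef_pos: [0.4444, -0.3134, 0.1308]
eef_rot: [[0.917, 0.398, 0.001], [0.398, -0.917, 0.0], [0.001, 0.0, -1.0]]
force: [-0.5, 1.0, 5.9]
opening: 0.289
gripper_force: 58.6
t 6.05 p [ 0.4444 -0.3134  0.1308] q [-0.07  0.5   0.74  2.01 -0.47  0.8  -0.21] open 0.289
phi -66.53 tilt [0.0008 0.0001] tip 0.014
```

```bash
python3 -m creep '0 0 -.01 0 0 0 0;0 0 -.02 0 0 0 0;0 0 -.03 0 0 0 0;0 0 -.02 0 0 0 0;0 0 0 0 0 0 0'; python3 go.py .466 .0155 .2 .466 .0155 .031;  python3 - <<'E'
from h import *
import cv2
R=lambda im,x,y,w,h,k:cv2.resize(im[y:y+h,x:x+w],None,fx=k,fy=k,interpolation=cv2.INTER_CUBIC)
cv2.imwrite("pics/f.png",R(C["scene"]["img"],150,190,120,150,4)[:,:,::-1])
E
```

```text
t: 6.47
eef_pos: [0.4457, -0.3151, 0.2145]
eef_rot: [[0.917, 0.398, 0.006], [0.398, -0.917, -0.003], [0.004, 0.005, -1.0]]
force: [0.8, -0.2, 0.2]
opening: 0.287
gripper_force: 58.9
t 6.47 p [ 0.4457 -0.3151  0.2145] q [-0.16  0.39  0.84  1.94 -0.35  0.96 -0.31] open 0.287
phi -66.56 tilt [ 0.0059 -0.0028] tip 0.014
tool delta [ 0.1501 -0.2953  0.0137] rows 9.0
tool delta [-0.0007 -0.0008  0.169 ] rows 5.0
```

View pics/f.png

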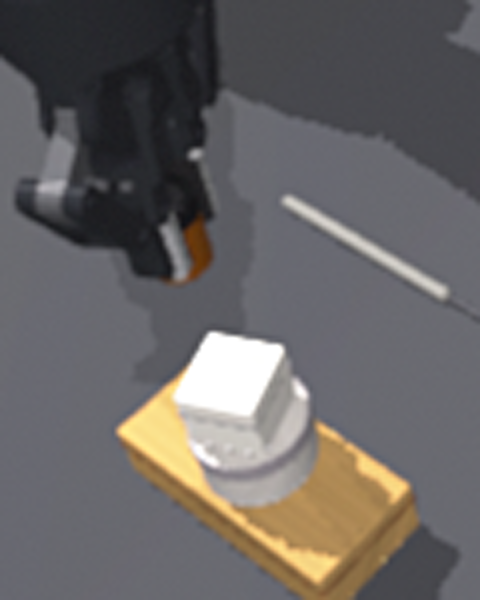

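The jar is held upright at crop pixel (195,245). The square box top is now fully visible, with corners at (210,333), (289,350), (243,418) and (177,402), still seated on the tin. I'll carry the jar over.

```bash
python3 - <<'E'
from h import *
K=[(210,333),(289,350),(243,418),(177,402)]
X=np.array([atz("scene",(150+(a+.5)/4-.5,190+(b+.5)/4-.5),.106)[:2] for a,b in K]);print(X,X.mean(0))
for i in range(4): v=X[(i+1)%4]-X[i];print(np.linalg.norm(v).round(4),np.degrees(np.arctan2(v[1],v[0])).round(1))
E
python3 -m creep '.008 -.015 0 0 0 0 0;.0167 -.0328 .0015 0 0 0 0;.0167 -.0328 .0015 0 0 0 0;.0167 -.0328 .0015 0 0 0 0;.0167 -.0328 .0015 0 0 0 0;.0167 -.0328 .0015 0 0 0 0;.0167 -.0328 .0015 0 0 0 0;.0167 -.0328 .0015 0 0 0 0;.0167 -.0328 .0015 0 0 0 0;.0083 -.0178 .0015 0 0 0 0;0 0 0 0 0 0 0;0 0 0 0 0 0 0;0 0 0 0 0 0 0'; python3 go.py  .466 .0155 .031
```

```text
[[ 0.42307506 -0.30135702]
 [ 0.46113109 -0.29045636]
 [ 0.46763194 -0.32872494]
 [ 0.43647211 -0.33707585]] [ 0.44707755 -0.31440354]
0.0396 16.0
0.0388 -80.4
0.0323 -165.0
0.0381 110.6
t: 7.75
eef_pos: [0.4634, 0.0164, 0.1962]
eef_rot: [[0.917, 0.398, -0.001], [0.398, -0.917, -0.001], [-0.002, 0.0, -1.0]]
force: [-0.2, -0.4, 0.5]
opening: 0.285
gripper_force: 59.0
t 7.75 p [0.4634 0.0164 0.1962] q [-0.87  0.24  0.81  2.13 -0.23  0.86 -1.08] open 0.285
phi -66.56 tilt [-0.0014 -0.001 ] tip 0.014
tool delta [0.0024 0.0018 0.1652] rows 5.0
```

```bash
python3 -m creep '.0024 .0018 .025 0 0 0 0;0 0 .035 0 0 0 0;0 0 .035 0 0 0 0;0 0 .035 0 0 0 0;0 0 .025 0 0 0 0;0 0 .005 0 0 0 0;0 0 0 0 0 0 0;0 0 0 0 0 0 0;0 0 0 0 0 0 0'; python3 go.py  .466 .0155 .030
```

```text
t: 8.5
eef_pos: [0.4681, 0.016, 0.0383]
eef_rot: [[0.918, 0.397, 0.003], [0.397, -0.918, 0.0], [0.003, 0.001, -1.0]]
force: [-0.2, -0.3, -0.1]
opening: 0.288
gripper_force: 59.0
t 8.5 p [0.4681 0.016  0.0383] q [-0.61  0.54  0.55  2.22 -0.57  0.52 -0.78] open 0.288
phi -66.59 tilt [0.0026 0.0004] tip 0.014
tool delta [-0.0022 -0.0003  0.0083] rows 1.0
```

```bash
python3 -m creep '-.0015 0 .003 0 0 0 0;0 0 .002 0 0 0 0;0 0 .001 0 0 0 0;0 0 0 0 0 0 0;0 0 0 0 0 0 0'; python3 -m creep '0 0 .001 0 0 0 0;0 0 0 0 0 0 0' ;python3 go.py  .466 .0155 .030
```

```text
t: 8.92
eef_pos: [0.4656, 0.0161, 0.031]
eef_rot: [[0.917, 0.399, 0.0], [0.399, -0.917, 0.0], [0.0, -0.0, -1.0]]
force: [-0.4, 0.4, -0.1]
opening: 0.289
gripper_force: 59.0
t: 9.08
eef_pos: [0.4657, 0.0161, 0.0298]
eef_rot: [[0.917, 0.399, 0.0], [0.399, -0.917, 0.0], [0.0, -0.0, -1.0]]
force: [-0.9, 1.0, 0.5]
opening: 0.285
gripper_force: 59.0
t 9.08 p [0.4657 0.0161 0.0298] q [-0.6   0.55  0.53  2.23 -0.59  0.5  -0.76] open 0.285
phi -66.52 tilt [0.0002 0.0001] tip 0.014
tool delta [ 0.0001  0.0006 -0.0002] rows 1.0
```

```bash
python3 -m creep '0 0 .001 0 0 0 0;0 0 0 0 0 0 0'|grep -E 'pos|force:' ;python3 -m creep '0 0 .001 0 0 0 0;0 0 0 0 0 0 0'|grep -E 'pos|force:'
```

```text
eef_pos: [0.4658, 0.016, 0.0297]
force: [-3.6, 1.1, 17.0]
gripper_force: 61.2
eef_pos: [0.4658, 0.016, 0.0296]
force: [-9.1, -0.1, 34.8]
gripper_force: 63.0
```

```bash
python3 -m creep '0 0 -.002 0 0 0 0;0 0 0 0 0 0 .35;0 0 0 0 0 0 .45;0 0 0 0 0 0 .6;0 0 0 0 0 0 1;0 0 0 0 0 0 1;0 0 0 0 0 0 1'|grep -E 'pos|force:|openi';python3 -m creep '0 0 -.01 0 0 0 1;0 0 -.03 0 0 0 1;0 0 -.04 0 0 0 1;0 0 -.04 0 0 0 1;0 0 -.04 0 0 0 1;0 0 0 0 0 0 1;0 0 0 0 0 0 1'; python3 go.py .447 -.3135 .185
```

```text
eef_pos: [0.4654, 0.0159, 0.0296]
force: [0.9, -0.4, 0.0]
opening: 0.983
gripper_force: 0.0
t: 10.58
eef_pos: [0.4669, 0.0164, 0.1922]
eef_rot: [[0.917, 0.399, 0.005], [0.399, -0.917, 0.003], [0.005, -0.001, -1.0]]
force: [0.1, 0.5, -0.5]
opening: 0.997
gripper_force: 0.0
t 10.58 p [0.4669 0.0164 0.1922] q [-0.88  0.26  0.84  2.13 -0.26  0.85 -1.04] open 0.997
phi -66.5 tilt [0.0047 0.0029] tip 0.014
tool delta [-0.1498  0.2946  0.0062] rows 9.0
```

```bash
python3 -m creep '-.008 .016 0 0 0 0 1;-.0167 .0328 .001 0 0 0 1;-.0167 .0328 .001 0 0 0 1;-.0167 .0328 .001 0 0 0 1;-.0167 .0328 .001 0 0 0 1;-.0167 .0328 .001 0 0 0 1;-.0167 .0328 .001 0 0 0 1;-.0167 .0328 0 0 0 0 1;-.0167 .0328 0 0 0 0 1;-.008 .016 0 0 0 .063 1;0 0 0 0 0 .064 1;0 0 0 0 0 0 1;0 0 0 0 0 0 1'; python3 go.py .447 -.3135 .185 .447 -.3135 .096;python3 - <<'E'
from h import *
import cv2
R=lambda im,x,y,w,h,k:cv2.resize(im[y:y+h,x:x+w],None,fx=k,fy=k,interpolation=cv2.INTER_CUBIC)
a=R(C["top"]["img"],270,170,90,100,4);b=R(C["scene"]["img"],280,170,90,100,4)
cv2.imwrite("pics/g.png",np.hstack([a,b])[:,:,::-1])
E
```

```text
t: 11.67
eef_pos: [0.4447, -0.3131, 0.1826]
eef_rot: [[0.96, 0.28, -0.003], [0.28, -0.96, 0.001], [-0.002, -0.002, -1.0]]
force: [-0.3, 0.8, 0.6]
opening: 1.002
gripper_force: 0.0
t 11.67 p [ 0.4447 -0.3131  0.1826] q [-0.16  0.45  0.85  1.97 -0.42  0.91 -0.37] open 1.002
phi -73.72 tilt [-0.0026  0.001 ] tip 0.014
tool delta [ 0.0021  0.001  -0.0024] rows 1.0
tool delta [0.0002 0.0001 0.089 ] rows 3.0
```

View pics/g.png

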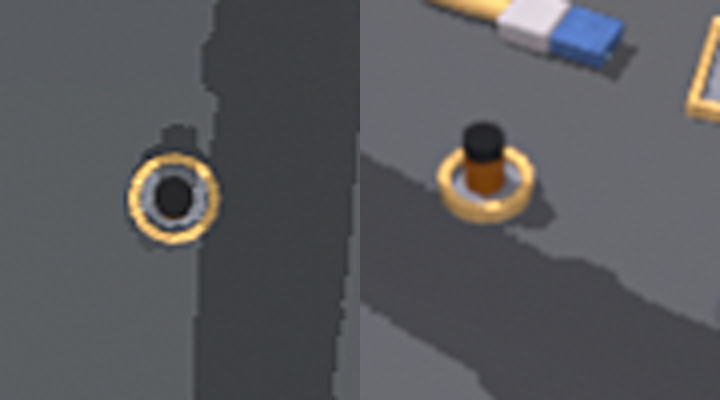

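The jar stands upright in its holder, centred at (175,198) in the top crop and (485,165) in the scene crop. The square box is next.

```bash
python3 -m creep '.001 .001 .02 0 0 0 1;.001 0 .035 0 0 0 1;0 0 .02 0 0 0 1;0 0 .01 0 0 0 1;0 0 0 0 0 0 1;0 0 0 0 0 0 1;0 0 0 0 0 0 1'; python3 go.py .447 -.3135 .096
```

```text
t: 12.35
eef_pos: [0.4485, -0.3145, 0.1]
eef_rot: [[0.96, 0.28, 0.002], [0.28, -0.96, -0.001], [0.001, 0.001, -1.0]]
force: [0.6, 0.4, 0.7]
opening: 1.001
gripper_force: 0.0
t 12.35 p [ 0.4485 -0.3145  0.1   ] q [-0.06  0.57  0.74  2.02 -0.55  0.76 -0.27] open 1.001
phi -73.77 tilt [ 0.0017 -0.0009] tip 0.014
tool delta [-0.0012 -0.0014  0.004 ] rows 1.0
```

```bash
python3 -m creep '-.0005 -.001 .003 0 0 0 .8;0 0 0 0 0 0 .65;0 0 0 0 0 0 .5;0 0 0 0 0 0 .4;0 0 0 0 0 0 .3;0 0 0 0 0 0 0;0 0 0 0 0 0 0;0 0 0 0 0 0 0'; python3 go.py .447 -.3135 .096
```

```text
t: 13.02
eef_pos: [0.4475, -0.3136, 0.0964]
eef_rot: [[0.96, 0.279, 0.001], [0.279, -0.96, -0.0], [0.001, 0.001, -1.0]]
force: [-1.4, 0.7, 5.7]
opening: 0.43
gripper_force: 61.2
t 13.02 p [ 0.4475 -0.3136  0.0964] q [-0.06  0.57  0.73  2.02 -0.56  0.75 -0.27] open 0.43
phi -73.8 tilt [ 0.0011 -0.0002] tip 0.014
tool delta [-0.0005 -0.0002  0.0004] rows 1.0
```

```bash
python3 -m creep '0 0 -.01 0 0 0 0;0 0 -.025 0 0 0 0;0 0 -.03 0 0 0 0;0 0 -.01 0 0 0 0;0 0 0 0 0 0 0;0 0 0 0 0 0 0'; python3 go.py .53 0 .17 .4415 .32 .17;python3 - <<'E'
from h import *
import cv2
R=lambda im,x,y,w,h,k:cv2.resize(im[y:y+h,x:x+w],None,fx=k,fy=k,interpolation=cv2.INTER_CUBIC)
a=R(C["top"]["img"],170,200,60,60,7);b=R(C["scene"]["img"],170,230,60,100,5)
b=R(C["scene"]["img"],170,245,75,84,5)
cv2.imwrite("pics/h.png",np.hstack([a,b])[:,:,::-1])
E
```

```text
t: 13.52
eef_pos: [0.4472, -0.3129, 0.1709]
eef_rot: [[0.96, 0.28, 0.001], [0.28, -0.96, 0.0], [0.001, 0.0, -1.0]]
force: [0.3, -0.4, -0.4]
opening: 0.434
gripper_force: 60.5
t 13.52 p [ 0.4472 -0.3129  0.1709] q [-0.14  0.47  0.84  1.98 -0.45  0.89 -0.36] open 0.434
phi -73.77 tilt [0.0009 0.0002] tip 0.014
tool delta [ 0.167  -0.2773  0.001 ] rows 9.0
tool delta [ 0.0045 -0.332  -0.    ] rows 9.0
```

View pics/h.png

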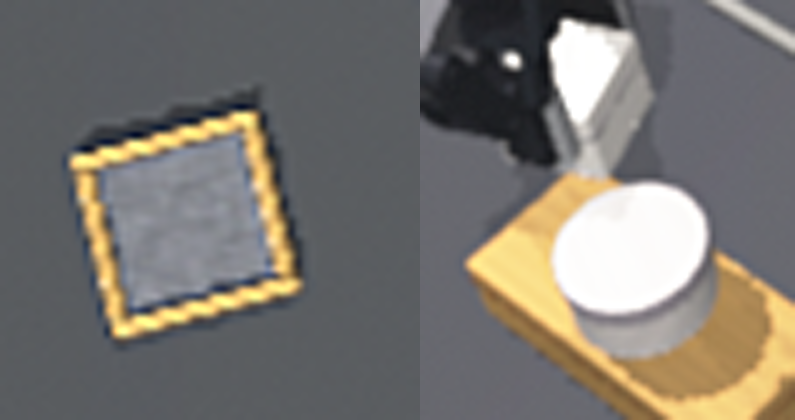

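The square box is held upright above the tin at (600,90). The square holder's outer corners in the 7x top crop are (70,158), (256,110), (301,288) and (117,338). The tin top's ellipse centre is at (632,250). I'll compute from these and carry on.

```bash
python3 - <<'E'
from h import *
K=[(70,158),(256,110),(301,288),(117,338)]
X=np.array([atz("top",(170+(a+.5)/7-.5,200+(b+.5)/7-.5),.011)[:2] for a,b in K]);print(X.mean(0))
for i in range(4): v=X[(i+1)%4]-X[i];print(np.linalg.norm(v).round(4),np.degrees(np.arctan2(v[1],v[0])).round(1))
print("tin",atz("scene",(212,294.6),.07))
E
python3 -m creep '.008 -.013 0 0 0 0 0;.0177 -.0294 0 0 0 0 0;.0177 -.0294 0 0 0 0 0;.0177 -.0294 0 0 0 0 0;.0177 -.0294 0 0 0 0 0;.0177 -.0294 0 0 0 0 0;.0177 -.0294 0 0 0 0 0;.0177 -.0294 0 0 0 0 0;.0177 -.0294 0 0 0 0 0;.0177 -.0294 0 0 0 0 0;0 -.035 0 0 0 0 0;0 -.038 0 0 0 0 0;0 -.038 0 0 0 0 0;0 -.038 0 0 0 0 0;0 -.038 0 0 0 0 0;0 -.038 0 0 0 0 0;0 -.038 0 0 0 0 0;0 -.038 0 0 0 0 0;.004 -.02 0 0 0 0 0;0 0 0 0 0 0 0'; python3 -m creep '0 0 0 0 0 0 0;0 0 0 0 0 0 0'; python3 go.py .4405 .3205 .17
```

```text
[0.44130782 0.32164317]
0.0713 -76.8
0.0688 -165.9
0.0703 103.8
0.0696 14.8
tin [ 0.44859186 -0.31336621  0.07      ]
t: 15.38
eef_pos: [0.4423, 0.3153, 0.1695]
eef_rot: [[0.958, 0.287, -0.001], [0.287, -0.958, 0.0], [-0.001, -0.001, -1.0]]
force: [0.3, 0.6, -0.2]
opening: 0.433
gripper_force: 60.5
t: 15.55
eef_pos: [0.4445, 0.308, 0.1702]
eef_rot: [[0.961, 0.278, -0.001], [0.278, -0.961, -0.002], [-0.001, 0.001, -1.0]]
force: [0.4, -0.6, -0.6]
opening: 0.435
gripper_force: 60.5
t 15.55 p [0.4445 0.308  0.1702] q [-1.37  0.46  0.85  1.99 -0.44  0.89 -1.58] open 0.435
phi -73.86 tilt [-0.0006 -0.0017] tip 0.014
tool delta [-0.0003 -0.0131  0.0001] rows 1.0
```

```bash
python3 -m creep '0 -.0131 .01 0 0 .037 0;0 0 .03 0 0 0 0;0 0 .035 0 0 0 0;0 0 .03 0 0 0 0;0 0 .02 0 0 0 0;0 0 .005 0 0 0 0;0 0 0 0 0 0 0;0 0 0 0 0 0 0;0 0 0 0 0 0 0'; python3 go.py .4415 .321 .0312
```

```text
t: 16.3
eef_pos: [0.4421, 0.3219, 0.0423]
eef_rot: [[0.97, 0.242, 0.002], [0.242, -0.97, 0.001], [0.002, -0.001, -1.0]]
force: [0.4, -0.3, -1.4]
opening: 0.43
gripper_force: 60.5
t 16.3 p [0.4421 0.3219 0.0423] q [-1.24  0.66  0.66  2.04 -0.66  0.66 -1.47] open 0.43
phi -75.98 tilt [0.0018 0.0015] tip 0.014
tool delta [-0.0008  0.0008  0.0111] rows 1.0
```

```bash
python3 -m creep '0 0 .006 0 0 0 0;0 0 .003 0 0 0 0;0 0 0 0 0 0 0;0 0 0 0 0 0 0;0 0 0 0 0 0 0'|grep -E 'pos|force:';  python3 -m creep '0 0 .0006 0 0 0 0;0 0 0 0 0 0 0'|grep -E 'pos|force:';python3 -m creep '0 0 .0006 0 0 0 0;0 0 0 0 0 0 0'|grep -E 'pos|force:'
```

```text
eef_pos: [0.4409, 0.3221, 0.0319]
force: [-0.0, -0.6, -0.1]
gripper_force: 60.5
eef_pos: [0.441, 0.3221, 0.0315]
force: [-1.2, 0.5, 2.8]
gripper_force: 60.8
eef_pos: [0.441, 0.3221, 0.0314]
force: [-4.0, -0.8, 11.8]
gripper_force: 62.0
```

```bash
python3 -m creep '0 0 -.0006 0 0 0 0;0 0 0 0 0 0 .5;0 0 0 0 0 0 .6;0 0 0 0 0 0 .75;0 0 0 0 0 0 1;0 0 0 0 0 0 1;0 0 0 0 0 0 1'|grep -E 'pos|force:|openi';python3 -m creep '0 0 -.01 0 0 0 1;0 0 -.03 0 0 0 1;0 0 -.04 0 0 0 1;0 0 -.04 0 0 0 1;0 0 -.01 0 0 0 1;0 0 0 0 0 0 1;0 0 0 0 0 0 1'>/dev/null; python3 go.py .53 0 .16 .4475 -.31 .16
```

```text
eef_pos: [0.4408, 0.3219, 0.0311]
force: [0.3, -0.7, 0.1]
opening: 1.005
gripper_force: 0.0
t 18.22 p [0.4407 0.3223 0.1618] q [-1.39  0.49  0.85  1.99 -0.47  0.88 -1.61] open 0.998
phi -75.9 tilt [0.0004 0.0015] tip 0.014
tool delta [0.008  0.3343 0.0014] rows 9.0
tool delta [-0.1556  0.2806 -0.0005] rows 9.0
```

```bash
python3 - <<'E'
from h import *
import cv2
R=lambda im,x,y,w,h,k:cv2.resize(im[y:y+h,x:x+w],None,fx=k,fy=k,interpolation=cv2.INTER_CUBIC)
a=R(C["top"]["img"],415,185,50,75,8)
b=R(C["scene"]["img"],320,115,80,75,5)
b=cv2.copyMakeBorder(b,0,225,0,0,0)
cv2.imwrite("pics/i.png",np.hstack([a,b])[:,:,::-1])
E
```

View pics/i.png

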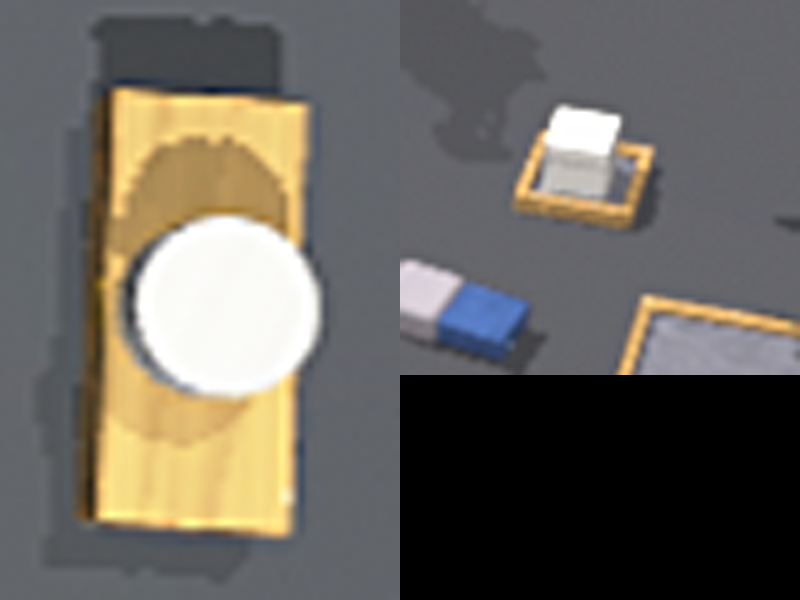

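The tin's top circle is centred at crop pixel (228,306). The square box stands upright in its holder at (580,160), slightly off-centre but inside the lip. I'll check that from the top too and locate the tin.

```bash
python3 - <<'E'
from h import *
import cv2
print(atz("top",(443.1,222.9),.07),atz("scene",(212,294.6),.07),tri((443.1,222.9),(212,294.6)))
K=[(112,88),(309,103),(291,535),(98,521)]
X=np.array([atz("top",(415+(a+.5)/8-.5,185+(b+.5)/8-.5),.036)[:2] for a,b in K]);print(X.mean(0))
for i in range(4): v=X[(i+1)%4]-X[i];print(np.linalg.norm(v).round(4),np.degrees(np.arctan2(v[1],v[0])).round(1))
E
python3 -m creep '0 .016 0 0 0 0 1;.001 .035 0 0 0 0 1;.001 .04 0 0 0 0 1;.001 .04 0 0 0 0 1;.001 .04 0 0 0 0 1;.001 .04 0 0 0 0 1;.001 .04 0 0 0 0 1;.001 .04 0 0 0 0 1;.001 .043 0 0 0 0 1;-.0156 .0281 0 0 0 0 1;-.0156 .0281 0 0 0 0 1;-.0156 .0281 0 0 0 0 1;-.0156 .0281 0 0 0 0 1;-.0156 .0281 0 0 0 0 1;-.0156 .0281 0 0 0 0 1;-.0156 .0281 0 0 0 0 1;-.0156 .0281 0 0 0 0 1;-.0156 .0281 0 0 0 0 1;-.0156 .0281 0 0 0 0 1;0 0 0 0 0 0 1'>/dev/null;  python3 -m creep '0 0 0 0 0 0 1;0 0 0 0 0 0 1'; python3 go.py .447 -.3115 .16; python3 - <<'E'
from h import *
import cv2
R=lambda im,x,y,w,h,k:cv2.resize(im[y:y+h,x:x+w],None,fx=k,fy=k,interpolation=cv2.INTER_CUBIC)
cv2.imwrite("pics/j.png",R(C["top"]["img"],165,200,70,60,8)[:,:,::-1])
E
```

```text
[ 0.44522015 -0.3104108   0.07      ] [ 0.44859186 -0.31336621  0.07      ] (array([ 0.44551532, -0.31150093,  0.06519511]), [np.float64(0.00014515458891442578), np.float64(0.0001451545889143791)])
[ 0.44559542 -0.310519  ]
0.0639 -95.8
0.1392 174.5
0.0619 84.4
0.1394 -4.7
t: 20.25
eef_pos: [0.4456, -0.3092, 0.1605]
eef_rot: [[0.97, 0.242, -0.001], [0.242, -0.97, 0.001], [-0.001, -0.001, -1.0]]
force: [0.3, 0.2, -0.2]
opening: 1.003
gripper_force: 0.0
t 20.25 p [ 0.4456 -0.3092  0.1605] q [-0.14  0.48  0.83  1.99 -0.46  0.87 -0.39] open 1.003
phi -75.99 tilt [-0.0015  0.0009] tip 0.014
tool delta [0.0008 0.0025 0.0005] rows 1.0
```

View pics/j.png

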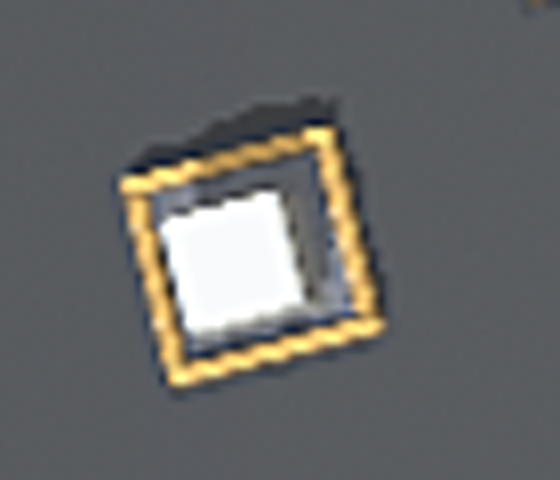

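The square box sits squared up inside its recess: its top face is at (235,262), and the leftward offset is mostly height parallax. Now the tin.

```bash
python3 -m creep '.0005 .002 .02 0 0 0 1;0 0 .035 0 0 0 1;0 0 .03 0 0 0 1;0 0 .01 0 0 0 1;0 0 0 0 0 0 1;0 0 0 0 0 0 1;0 0 0 0 0 0 1'>/dev/null; python3 go.py .4465 -.3115 .060
```

```text
t 20.93 p [ 0.4485 -0.3116  0.0677] q [-0.03  0.61  0.69  2.04 -0.61  0.7  -0.27] open 0.998
phi -75.9 tilt [ 0.0019 -0.0011] tip 0.014
tool delta [-0.002  -0.0006  0.0077] rows 1.0
```

```bash
python3 -m creep '-.001 0 .005 0 0 0 1;0 0 0 0 0 0 .85;0 0 0 0 0 0 .75;0 0 0 0 0 0 .65;0 0 0 0 0 0 .5;0 0 0 0 0 0 0;0 0 0 0 0 0 0;0 0 0 0 0 0 0'; python3 go.py .4465 -.3115 .060
```

```text
t: 21.6
eef_pos: [0.4468, -0.3114, 0.0622]
eef_rot: [[0.97, 0.243, 0.001], [0.243, -0.97, 0.001], [0.001, -0.0, -1.0]]
force: [-1.4, 1.6, 8.9]
opening: 0.635
gripper_force: 61.7
t 21.6 p [ 0.4468 -0.3114  0.0622] q [-0.02  0.62  0.68  2.04 -0.62  0.69 -0.26] open 0.635
phi -75.93 tilt [0.001  0.0006] tip 0.014
tool delta [-0.0003  0.      0.0022] rows 1.0
```

```bash
python3 -m creep '0 0 -.01 0 0 0 0;0 0 -.025 0 0 0 0;0 0 -.025 0 0 0 0;0 0 0 0 0 0 0;0 0 0 0 0 0 0'>/dev/null; python3 go.py .639 -.182 .122;  python3 - <<'E'
from h import *
import cv2
print("sqtop",atz("top",(193.9,232.3),.041))
R=lambda im,x,y,w,h,k:cv2.resize(im[y:y+h,x:x+w],None,fx=k,fy=k,interpolation=cv2.INTER_CUBIC)
cv2.imwrite("pics/k.png",R(C["scene"]["img"],165,230,90,120,5)[:,:,::-1])
E
```

```text
t 22.02 p [ 0.4474 -0.3118  0.1226] q [-0.1   0.53  0.78  2.01 -0.52  0.8  -0.33] open 0.631
phi -75.91 tilt [ 0.0028 -0.0011] tip 0.014
tool delta [ 0.2174 -0.0792  0.001 ] rows 6.0
sqtop [0.43824147 0.32041459 0.041     ]
```

View pics/k.png

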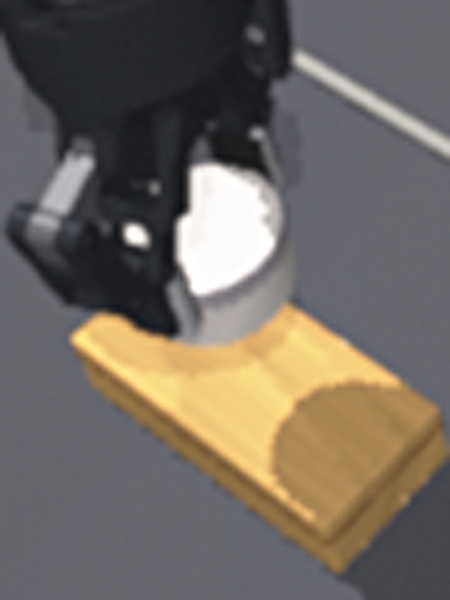

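The tin is held level at (235,250). The long box hasn't moved: its corners at (72,340) and (325,540) match the first view. Over to the tin holder.

```bash
python3 -m creep '.015 -.005 0 0 0 0 0;.035 -.013 0 0 0 0 0;.035 -.013 0 0 0 0 0;.035 -.013 0 0 0 0 0;.035 -.013 0 0 0 0 0;.035 -.013 0 0 0 0 0;.0274 -.0092 0 0 0 0 0;0 0 0 0 0 0 0;0 0 0 0 0 0 0;0 0 0 0 0 0 0'>/dev/null; python3 go.py .639 -.182 .0312; python3 - <<'E'
from h import *
import cv2
R=lambda im,x,y,w,h,k:cv2.resize(im[y:y+h,x:x+w],None,fx=k,fy=k,interpolation=cv2.INTER_CUBIC)
a=R(C["top"]["img"],410,185,50,75,8)
cv2.imwrite("pics/l.png",a[:,:,::-1])
E
```

```text
t 22.95 p [ 0.6375 -0.1813  0.1199] q [-0.31  0.71  0.74  1.72 -0.58  0.94 -0.66] open 0.632
phi -75.91 tilt [-0.0024 -0.0001] tip 0.014
tool delta [0.0015 0.0011 0.0887] rows 3.0
```

View pics/l.png

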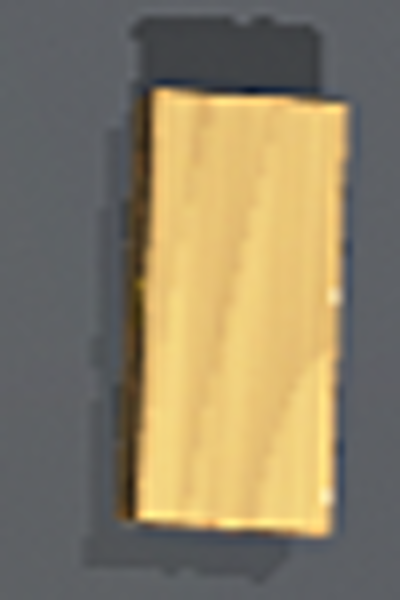

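The long box is unchanged in the top view, with corners at (152,88), (350,103), (331,536) and (138,521). I'll lower the tin.

```bash
python3 -m creep '.001 0 .02 0 0 0 0;0 0 .03 0 0 0 0;0 0 .02 0 0 0 0;0 0 .006 0 0 0 0;0 0 0 0 0 0 0;0 0 0 0 0 0 0;0 0 0 0 0 0 0'|grep -E 'pos|force:';python3 go.py .639 -.182 .0312
```

```text
eef_pos: [0.6399, -0.1824, 0.0468]
force: [0.1, -0.4, -0.9]
gripper_force: 63.5
t 23.63 p [ 0.6399 -0.1824  0.0468] q [-0.27  0.8   0.67  1.75 -0.65  0.83 -0.61] open 0.638
phi -75.97 tilt [ 0.0023 -0.0008] tip 0.014
tool delta [-0.0008 -0.0006  0.0156] rows 1.0
```

```bash
python3 -m creep '0 0 .009 0 0 0 0;0 0 .003 0 0 0 0;0 0 0 0 0 0 0;0 0 0 0 0 0 0;0 0 0 0 0 0 0'|grep -E 'pos|force:';  python3 -m creep '0 0 .0008 0 0 0 0;0 0 0 0 0 0 0'|grep -E 'pos|force:';python3 -m creep '0 0 .0008 0 0 0 0;0 0 0 0 0 0 0'|grep -E 'pos|force:'
```

```text
eef_pos: [0.6392, -0.1814, 0.0333]
force: [-0.8, -0.9, -1.9]
gripper_force: 63.5
eef_pos: [0.6392, -0.1814, 0.0325]
force: [0.4, -1.6, -0.8]
gripper_force: 63.5
eef_pos: [0.6391, -0.1814, 0.0315]
force: [0.2, -0.3, -1.2]
gripper_force: 63.5
```

```bash
python3 -m creep '0 0 .0006 0 0 0 0;0 0 0 0 0 0 0'|grep -E 'pos|force:';python3 -m creep '0 0 .0006 0 0 0 0;0 0 0 0 0 0 0'|grep -E 'pos|force:'
```

```text
eef_pos: [0.6392, -0.1814, 0.0313]
force: [-1.5, 0.8, 2.5]
gripper_force: 64.2
eef_pos: [0.6392, -0.1814, 0.0312]
force: [-3.3, 2.2, 7.9]
gripper_force: 64.8
```

Floor contact is where expected. I'll release, rise and return for the long box (phi ≈ -95.1, a turn of +0.335).

```bash
python3 -m creep '0 0 -.0006 0 0 0 0;0 0 0 0 0 0 .7;0 0 0 0 0 0 .8;0 0 0 0 0 0 .9;0 0 0 0 0 0 1;0 0 0 0 0 0 1;0 0 0 0 0 0 1'|grep -E 'pos|force:|openi';python3 -m creep '0 0 -.01 0 0 0 1;0 0 -.03 0 0 0 1;0 0 -.04 0 0 0 1;0 0 -.01 0 0 0 1;0 0 0 0 0 .112 1;0 0 0 0 0 .112 1;0 0 0 0 0 .111 1;0 0 0 0 0 0 1;0 0 0 0 0 0 1'>/dev/null; python3 go.py .4465 -.3115 .12
```

```text
eef_pos: [0.6392, -0.1814, 0.0309]
force: [-0.1, -0.3, -1.0]
opening: 1.0
gripper_force: 0.0
t 26.05 p [ 0.6393 -0.1814  0.1214] q [-0.36  0.74  0.83  1.72 -0.65  0.97 -0.94] open 1.001
phi -94.92 tilt [ 0.0002 -0.0006] tip 0.014
tool delta [-0.1809  0.1461  0.0014] rows 6.0
```

```bash
python3 -m creep '-.012 .01 0 0 0 0 1;-.028 .0227 0 0 0 0 1;-.028 .0227 0 0 0 0 1;-.028 .0227 0 0 0 0 1;-.028 .0227 0 0 0 0 1;-.028 .0227 0 0 0 0 1;-.0285 .0226 0 0 0 0 1;0 0 0 0 0 0 1;0 0 .015 0 0 0 1;0 0 .02 0 0 0 1;0 0 .015 0 0 0 1;0 0 0 0 0 0 1;0 0 0 0 0 0 1;0 0 0 0 0 0 1'>/dev/null; python3 go.py .446 -.311 .026;python3 - <<'E'
from h import *
import cv2
R=lambda im,x,y,w,h,k:cv2.resize(im[y:y+h,x:x+w],None,fx=k,fy=k,interpolation=cv2.INTER_CUBIC)
a=R(C["scene"]["img"],160,230,100,120,4);b=R(C["top"]["img"],350,120,100,120,4)
cv2.imwrite("pics/m.png",np.hstack([a,b])[:,:,::-1])
E
```

```text
t 27.22 p [ 0.4468 -0.3113  0.0718] q [-0.09  0.64  0.78  2.04 -0.68  0.73 -0.54] open 0.999
phi -95.05 tilt [ 0.0009 -0.0006] tip 0.014
tool delta [-0.0008 -0.0003  0.0458] rows 2.0
```

View pics/m.png

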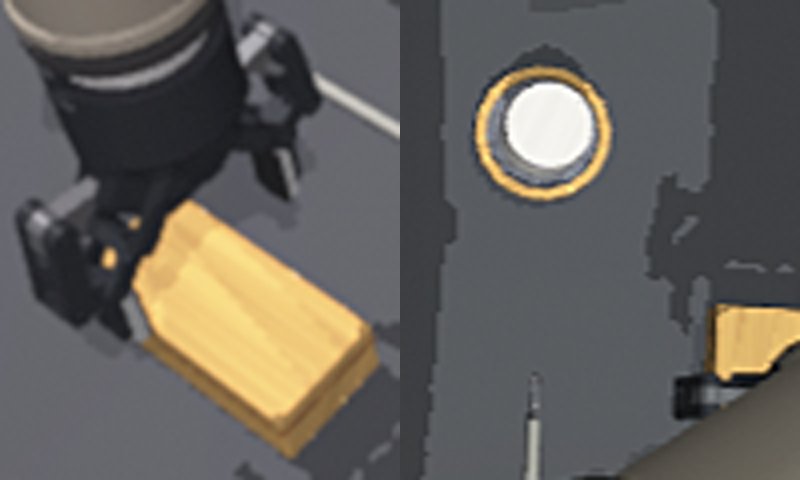

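The tin stands in its holder, with its top at (550,125) inside the rim centred at (543,133). The fingers straddle the long box. That was my fifteenth picture, one over the limit of 14, so from here I rely on force and pose readings only. I'll descend carefully.

```bash
python3 -m creep '0 0 .015 0 0 0 1;0 0 .015 0 0 0 1;0 0 .005 0 0 0 1;0 0 0 0 0 0 1;0 0 0 0 0 0 1'|grep -E 'pos|force:';python3 -m creep '0 0 .005 0 0 0 1;0 0 .004 0 0 0 1;0 0 0 0 0 0 1;0 0 0 0 0 0 1;0 0 0 0 0 0 1'|grep -E 'pos|force:';python3 go.py .446 -.311 .026
```

```text
eef_pos: [0.4465, -0.3111, 0.0365]
force: [-0.4, -0.6, 0.4]
gripper_force: 0.0
eef_pos: [0.4464, -0.3109, 0.0271]
force: [-0.2, 0.5, -0.6]
gripper_force: 0.0
t 28.15 p [ 0.4464 -0.3109  0.0271] q [-0.03  0.7   0.7   2.05 -0.75  0.66 -0.48] open 0.998
phi -95.12 tilt [ 0.0001 -0.    ] tip 0.014
tool delta [-0.0004  0.0002  0.0011] rows 1.0
```

```bash
python3 -m creep '0 0 .001 0 0 0 .9;0 0 0 0 0 0 .8;0 0 0 0 0 0 .72;0 0 0 0 0 0 .5;0 0 0 0 0 0 0;0 0 0 0 0 0 0;0 0 0 0 0 0 0;0 0 0 0 0 0 0'|grep -E 'pos|force:|ope';python3 go.py;python3 -m creep '0 0 -.01 0 0 0 0;0 0 -.025 0 0 0 0;0 0 -.03 0 0 0 0;0 0 -.02 0 0 0 0;0 0 0 0 0 0 0;0 0 0 0 0 0 0'|grep -E 'pos|force:|ope'; python3 go.py .53 0 .115 .617 .205 .115
```

```text
eef_pos: [0.4464, -0.3109, 0.0265]
force: [-1.0, 1.7, 4.5]
opening: 0.71
gripper_force: 65.1
t 28.82 p [ 0.4464 -0.3109  0.0265] q [-0.03  0.7   0.7   2.05 -0.75  0.66 -0.48] open 0.71
phi -95.13 tilt [0.0005 0.0002] tip 0.014
eef_pos: [0.4469, -0.3108, 0.1119]
force: [0.2, 0.4, -3.5]
opening: 0.72
gripper_force: 66.2
t 29.32 p [ 0.4469 -0.3108  0.1119] q [-0.14  0.58  0.85  2.02 -0.61  0.8  -0.59] open 0.72
phi -95.09 tilt [ 0.002  -0.0005] tip 0.014
tool delta [ 0.0552 -0.317  -0.0031] rows 9.0
tool delta [ 6.850e-02 -2.119e-01  1.000e-04] rows 6.0
```

```bash
python3 -m creep '.004 -.016 0 0 0 0 0;.0085 -.0366 0 0 0 0 0;.0085 -.0366 0 0 0 0 0;.0085 -.0366 0 0 0 0 0;.0085 -.0366 0 0 0 0 0;.0085 -.0366 0 0 0 0 0;.0085 -.0366 0 0 0 0 0;.0085 -.0366 0 0 0 0 0;.0085 -.0366 0 0 0 0 0;.0085 -.0366 0 0 0 0 0;.0085 -.0366 0 0 0 0 0;.0085 -.0366 0 0 0 0 0;.0085 -.0366 0 0 0 0 0;.0085 -.0366 0 0 0 0 0;.0085 -.0366 0 0 0 0 0;0 0 0 0 0 -.109 0;0 0 0 0 0 -.109 0;0 0 0 0 0 -.109 0;0 0 0 0 0 0 0;0 0 0 0 0 0 0'|grep -E 'pos|force:|ope'; python3 go.py .617 .205 .115
```

```text
eef_pos: [0.615, 0.2042, 0.1097]
force: [-0.1, 0.6, -1.9]
opening: 0.713
gripper_force: 66.1
t 30.98 p [0.615  0.2042 0.1097] q [-0.94  0.72  0.78  1.77 -0.62  0.92 -1.23] open 0.713
phi -76.58 tilt [-0.0023 -0.0002] tip 0.014
tool delta [ 0.0021 -0.0003 -0.0053] rows 1.0
```

```bash
python3 -m creep '.0015 0 .015 0 0 0 0;0 0 .025 0 0 0 0;0 0 .02 0 0 0 0;0 0 .005 0 0 0 0;0 0 0 0 0 0 0;0 0 0 0 0 0 0;0 0 0 0 0 0 0'|grep -E 'pos|force:'; python3 go.py .617 .205 .0315
```

```text
eef_pos: [0.6183, 0.2048, 0.0469]
force: [0.6, -0.1, -2.4]
gripper_force: 66.0
t 31.57 p [0.6183 0.2048 0.0469] q [-0.9   0.8   0.71  1.79 -0.69  0.82 -1.18] open 0.711
phi -76.43 tilt [0.0017 0.0002] tip 0.014
tool delta [-0.0012 -0.0005  0.0154] rows 1.0
```

```bash
python3 -m creep '0 0 .008 0 0 0 0;0 0 .003 0 0 0 0;0 0 0 0 0 0 0;0 0 0 0 0 0 0;0 0 0 0 0 0 0'|grep -E 'pos|force:';  python3 -m creep '0 0 .001 0 0 0 0;0 0 0 0 0 0 0'|grep -E 'pos|force:';python3 -m creep '0 0 .0008 0 0 0 0;0 0 0 0 0 0 0'|grep -E 'pos|force:';python3 -m creep '0 0 .0006 0 0 0 0;0 0 0 0 0 0 0'|grep -E 'pos|force:'
```

```text
eef_pos: [0.6175, 0.2049, 0.0352]
force: [1.1, 0.9, -1.6]
gripper_force: 66.1
eef_pos: [0.6174, 0.2049, 0.034]
force: [0.2, -0.4, -1.1]
gripper_force: 66.1
eef_pos: [0.6173, 0.2049, 0.0331]
force: [-0.7, 0.1, -1.1]
gripper_force: 66.1
eef_pos: [0.6173, 0.2048, 0.0325]
force: [-0.4, 0.7, -1.6]
gripper_force: 66.1
```

```bash
python3 -m creep '0 0 .0007 0 0 0 0;0 0 0 0 0 0 0'|grep -E 'pos|force:';  python3 -m creep '0 0 .0006 0 0 0 0;0 0 0 0 0 0 0'|grep -E 'pos|force:';python3 -m creep '0 0 .0004 0 0 0 0;0 0 0 0 0 0 0'|grep -E 'pos|force:'
```

```text
eef_pos: [0.6173, 0.2049, 0.0318]
force: [-0.0, -0.3, -2.1]
gripper_force: 66.1
eef_pos: [0.6174, 0.2048, 0.0316]
force: [-1.6, 0.9, 1.7]
gripper_force: 66.5
eef_pos: [0.6174, 0.2048, 0.0316]
force: [-2.9, -0.7, 5.5]
gripper_force: 67.2
```

Floor contact at 0.0316, as expected (0.0315). I'll release, rise, move aside and check the result with image code.

```bash
python3 -m creep '0 0 -.0004 0 0 0 0;0 0 0 0 0 0 .75;0 0 0 0 0 0 .85;0 0 0 0 0 0 .95;0 0 0 0 0 0 1;0 0 0 0 0 0 1;0 0 0 0 0 0 1'|grep -E 'pos|force:|openi';python3 -m creep '0 0 -.01 0 0 0 1;0 0 -.03 0 0 0 1;0 0 -.04 0 0 0 1;0 0 -.04 0 0 0 1;-.02 .03 0 0 0 0 1;-.02 .03 0 0 0 0 1;-.02 .03 0 0 0 0 1;-.02 .03 0 0 0 0 1;-.02 .03 0 0 0 0 1;-.02 .03 0 0 0 0 1;-.02 .03 0 0 0 0 1;-.02 .03 0 0 0 0 1;-.02 .03 0 0 0 0 1;-.02 .03 0 0 0 0 1;0 .03 0 0 0 0 1;0 0 0 0 0 0 1;0 0 0 0 0 0 1'>/dev/null; python3 go.py
python3 - <<'E'
from h import *
import cv2
im=C["top"]["img"]; 
cv2.imwrite("pics/n.png",im[:,:,::-1])
hsv=cv2.cvtColor(im,cv2.COLOR_RGB2HSV)
x0,y0,x1,y1=205,120,275,210
m=((hsv[...,1]>70)&(hsv[...,2]>70)&(hsv[...,0]<35)).astype(np.uint8)[y0:y1,x0:x1]
for it in("rim","box"):
    mm=m if it=="rim" else cv2.morphologyEx(m,cv2.MORPH_OPEN,np.ones((7,7),np.uint8))
    cs=cv2.findContours(mm,0,2)[0]
    if not cs: print(it,"none");continue
    c=max(cs,key=cv2.contourArea); (cx,cy),(w,h),_=r=cv2.minAreaRect(c)
    z=.011 if it=="rim" else .041
    B=np.array([atz("top",b+[x0,y0],z)[:2] for b in cv2.boxPoints(r)]); e=np.diff(B,axis=0)[:2]
    print(it,atz("top",(cx+x0,cy+y0),z).round(4),np.linalg.norm(e,axis=1).round(4),(np.degrees(np.arctan2(e[:,1],e[:,0]))%90).round(1))
E
```

```text
eef_pos: [0.6175, 0.2049, 0.0313]
force: [-0.4, -0.8, 0.4]
opening: 1.0
gripper_force: 0.0
t 34.98 p [ 0.5007 -0.1651  0.1522] q [-0.47  0.48  0.87  2.04 -0.49  0.84 -0.65] open 1.001
phi -76.63 tilt [ 0.0014 -0.0004] tip 0.014
rim [0.6159 0.2057 0.011 ] [0.0969 0.174 ] [13.5 13.6]
box [0.614  0.2036 0.041 ] [0.0636 0.1432] [13.  13.2]
```

The long box is centred to within about 3 mm of its holder and aligned to about 0.5°. The arm is clear, so I'm handing in.

```bash
python3 -c "
from station import ctrl
print(ctrl.hand_in())"
```

```text
the job is handed in; nothing more can be done
None
```

All four containers are upright on the floors of their own holders, moved in order from the top at about 35 s on the robot's clock, and the job is handed in; I viewed 15 pictures, one over the limit of 14, and the hand-in printed no verdict.

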